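Tighten the retaining nut at the bottom of a pump head's bore

TASK

Take the T-handled socket key from its stand, put its socket down the deep bore of the pump head and, pressing gently and turning it until it slips right down over the square nut at the bottom, turn the nut clockwise (seen from above) until it is tight against its stop. Then draw the key out and put it back in its stand, upright and fully down, and let go. Never force the key into the pump head, and leave the small beaker alone.

Things in the scene. Friction and masses are not known exactly. Their poses are not given: they have to be found in the camera images.
- key_grip (a point): Centre of the T-bar on top of the loose steel socket key, where it is gripped from above across the bar's width. The bar is 14 mm wide (key's x), 90 mm long (key's y), 16 mm high. Key's z is its axis, up as it stands. Below the bar: a 20 mm collar, 9 mm high, then a 14 mm round shank, then the socket
- key_mouth (a point): Centre of the open lower end of the key's socket, 169 mm straight below key_grip on the key's axis; same axes. The socket, the key's lowest 38 mm, is a square tube, 27.6 mm wide and at most 36 mm across corners outside, 21.6 mm across flats inside, 24 mm deep inside; flats face along the key's x and y
- socket_key: The whole key, 177 mm tall, about 0.22 kg; its origin and axes are those of key_mouth
- pump_head: The pump head: an aluminium block 72 x 72 mm, top 85 mm above the bench, on a 90 x 90 mm steel flange, fixed to the bench. Origin at the centre of its underside, z up. On the middle of its bore's floor sits a square nut, 20 mm across flats and 12 mm high, above it a cone and stud end to 17.5 mm over the floor
- bore_mouth (a point): Centre of the bore's upper end, in the pump head's top face (85 mm above the bench); z up. The bore is upright, 38 mm in diameter, 71 mm deep, with a 3 mm chamfer. A socket not turned to match the nut stops on its corners, its mouth 59 mm below this point; when it matches (within about 5 degrees, every 90 degrees) it drops to the floor, 71 mm below
- nut (a joint): Angle of the nut (rad), growing clockwise seen from above. It starts loose, between 0 and 0.45, turns with a steady drag of about 0.12 N m and comes hard against its stop (tight) at 1.20. It does not tell how the nut's flats lie: that differs every time, follows from no listed reading, and is found by feel
- stand: The key's stand: a grey plastic block 64 x 64 mm, 48 mm high, on a 90 x 90 mm foot, fixed to the bench. Origin at the centre of its underside, z up
- stand_hole (a point): Centre of the floor of the stand's round upright hole (6 mm above the bench); the hole is 41 mm in diameter, 42 mm deep, with a 3 mm chamfer at its mouth. The key stands in it on its socket mouth, T-bar on top
- beaker_50: A bystander: small loose glass beaker, 46 mm in diameter, 59 mm high, origin at the centre of its underside
There are look-alikes about, which are no part of the job. Leave any green or yellow look-alike of the socket_key alone.

How it is judged:
On the way, in this order (a step that is already met when the one before it is completed fails the run):
1. the socket sits fully over the nut at the bottom of the bore (z of key_mouth in the frame of bore_mouth below -0.067 m and horizontal distance between key_mouth and bore_mouth below 0.004 m), for 0.2 s.
2. the nut is turned tight against its stop, with the key on it (value of joint nut above 1.14 rad and z of key_mouth in the frame of bore_mouth below -0.065 m), for 0.2 s.
At the end, for the whole second after the job is handed in: the nut is tight (within 0.06 rad of its stop) and the key stands in its stand, upright within 6 degrees, its mouth within 4 mm of the floor of the hole and 7 mm of the hole's centre, released and at rest (value of joint nut above 1.14 rad and horizontal distance between key_mouth and stand_hole below 0.007 m and z of key_mouth in the frame of stand_hole below 0.004 m and angle between socket_key's own z axis and vertical below 0.1 rad and linear speed of socket_key below 0.02 m/s); the robot touches nothing.
It fails at once if the key is pressed or wrenched against the pump head or its nut with more than 60 N, all their contacts added up (contact force between socket_key and pump_head above 60 N).
It fails at once if the small beaker is shifted by more than 30 mm or knocked over (distance of beaker_50 from where it was at the start of the episode above 0.03 m or angle between beaker_50's own z axis and vertical above 0.3 rad).
It also fails if it takes over 72 s, if anything falls off the work surface, if the arm or the gripper's body presses on something with over 40 N, if the wrist force passes 120 N, or if a joint passes its speed limit or range.

ROBOT

A 7-joint arm with a two-finger parallel gripper is mounted at the origin on a cart in front of the work surface, level with it; the furniture and walls round the work are solid. World frame = base frame: x ahead of the robot, y to its left, z up, the work surface at z = 0. Lengths are in m, angles in rad, forces in N, time in s.
With the tool pointing down it reaches from about 0.425 to 0.825 m from the base axis. Payload 3.6 kg.
Tool frame: the origin (TCP) lies at the very end of the fingers, on their centre line; the grasp point (between the pads) lies 19 mm behind it; z points along the fingers, y is the line along which they close (so a half turn about z gives the same grasp; the last joint's range is limited). The gripper opens to 85 mm and grips with 20 to 120 N. Pads are 22 mm wide; open, the fingers measure 114 mm over their backs; the gripper's body (76 mm by 85 mm) begins 54 mm behind the grasp point. The pads swing forward as they close: fully open they stand 13 mm farther back than shut.
Start: joints at [-1.276, 0.615, -0.013, 1.423, 0.008, 1.103, -0.04], TCP at [0.205, 0.617, 0.231] pointing down, gripper open.
Joint ranges: [-3.12, 3.12], [-0.3, 2.06], [-1.34, 1.32], [0.26, 2.42], [-1.36, 4.5], [0.01, 1.98], [-2.84, 2.84]. Speed limits (rad/s): [2.79, 2.79, 3.14, 3.14, 3.14, 3.14, 3.14].

INTERFACE

Orientations are given as [roll, pitch, yaw] about the fixed x, y, z axes, in that order (R = Rz(yaw) Ry(pitch) Rx(roll)).
In Python, from rig import status, vision, manip gives the robot as it stands.
- The arm moves only by the tool step_arm, never from a script. Its argument "series" is a list of rows, each a list of 3 entries, a list of its own where there are three numbers: the finger opening in mm, from 0 to 85.4, then the shift along the tool's x, y, z in mm, then the turn about the tool's z in degrees. In form: [[claw, [tx, ty, tz], spin], ...]. A call has 1 to 12 rows; each row is the pose to reach, as a shift and turn from the pose commanded when the call began, along the tool's axes at that moment; what a row does not reach only later rows make up. A row lasts 1/12 s, in which the tool goes at most 41.7 mm and 7.16 degrees, less where a joint would pass 70% of its speed; a pose out of reach is approached as far as the arm can. A call with a gripper value outside its range is refused whole. The fingers move at their own pace and stop on an object; "grip_force" is the grip in N (left out, the last holds). Time passes only in rows, so rows that repeat a pose let the fingers close. It gives the time, the measured TCP pose, the force, the opening and the grip force at its end, in the units of the state.
- status.read_state(): the state, without advancing time (a new reading comes with each control period).
- vision.camera(name): name is "side" or "top" or "wrist"; returns a dict with "color" (480x640x3 uint8, blue, green, red), "range_z" (480x640 float32, m along the optical axis (not along the pixel's ray), 0 where there is no reading), "fx", "fy", "cx", "cy" (pixels), "eye" and "rotation" of the camera in the world; the wrist camera has in their place "tool_from_camera" (4x4, takes a point from camera to tool coordinates, whose origin is the TCP and whose axes are the flange's). Camera axes: x right, y down, z forward; pixel columns grow to the right and rows downward; lengths in m; the calibration is good to about 2 mm. A picture is of the moment at which its call begins: read the wrist's pose just before it.
- manip.finish_job(): hands the job in; it is judged then, once.
The state is a dict: "time": time; "joints": joint angles; "qd": joint speeds; "effort": joint torques, N m; "position": TCP position; "eef_rot": TCP orientation; "wrist_force": force on the tool from outside, world axes, zero at the start; "torque": the same for the moment, N m; "grip_width": finger opening in m; "grip_force": force on a finger pad.
Only numpy, scipy, OpenCV 4.12 (cv2) and the standard library are available. Lean on these libraries where they do the work, as an engineer would, in place of code of your own. Each camera call takes 0.05 s, during which the arm holds its last target. There are 200 camera calls.

## Working session

There is one attempt and no reset: what is moved stays moved. The work goes in short steps, Python scripts to look and compute and a tool call to move; the robot and the scene stay as the last step left them, time stands still between calls to the robot, and variables do not carry over. Pictures are saved under pics/ and viewed, at most 10 in all, crops included, and the job is handed in when it is done.

Besides the shell and the picture viewer there is one more tool, called after "Request:" by a JSON object that holds its "fn" and its "kwargs". step_arm: Moves the arm, as the interface text tells. Its arguments: {"type":"object","properties":{"series":{"type":"array"},"grip_force":{"type":"number"}},"required":["series"]}

```bash
mkdir -p pics; ls; python3 - <<'E'
from rig import status, vision
import cv2,numpy as np,pickle
print(status.read_state())
d={n:vision.camera(n) for n in("top","side")}
pickle.dump(d,open('d0.pkl','wb'))
for n in d:
    cv2.imwrite(f'pics/{n}0.png',d[n]["color"]); print(n,d[n]["eye"],d[n]["rotation"],d[n]["fx"],d[n]["cx"],d[n]["cy"])
E
```

```text
pics
{'time': 0.0, 'joints': array([-1.27650017,  0.61592757, -0.01261401,  1.4249365 ,  0.00809136,
        1.1034265 , -0.04040759]), 'qd': array([-0.00117522, -0.00077732,  0.00010853,  0.00318621,  0.00030251,
        0.00090309,  0.00050319]), 'effort': array([ 7.05935781e-04, -4.69229615e+01,  2.59194346e-01, -1.71025747e+01,
        9.82625003e-03,  9.77088581e-03, -7.68822616e-06]), 'position': array([0.20470123, 0.61609273, 0.2301203 ]), 'eef_rot': array([-3.13894495e+00,  3.37182520e-05,  2.82084992e+00]), 'wrist_force': array([-0.23866306,  0.85982524, -1.17183456]), 'torque': array([ 0.00348528, -0.06198286, -0.05386644]), 'grip_force': 0.0, 'grip_width': 0.08543024758241963}
top [ 0.25816403 -0.09617199  1.40609255] [-2.91116457  0.00454799 -1.25304731] 609.7965506737856 317.0031192836757 236.54354603681838
side [0.3175248  0.72832108 0.70490297] [-2.23009504 -0.01635389 -2.80315828] 477.15664840438217 323.75964527316756 240.30549526087188
```

View pics/top0.png

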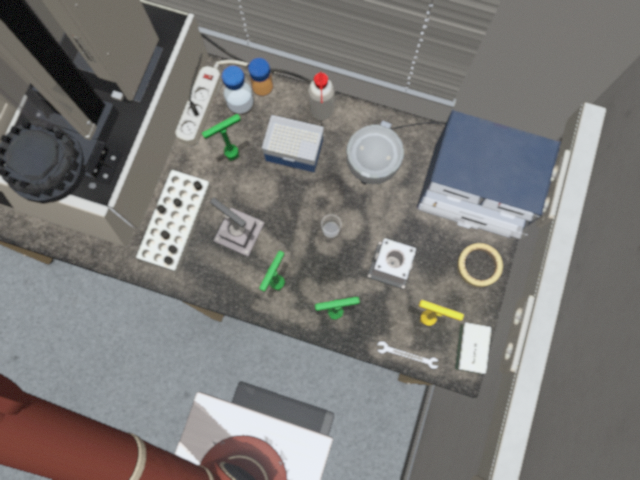

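View pics/side0.png

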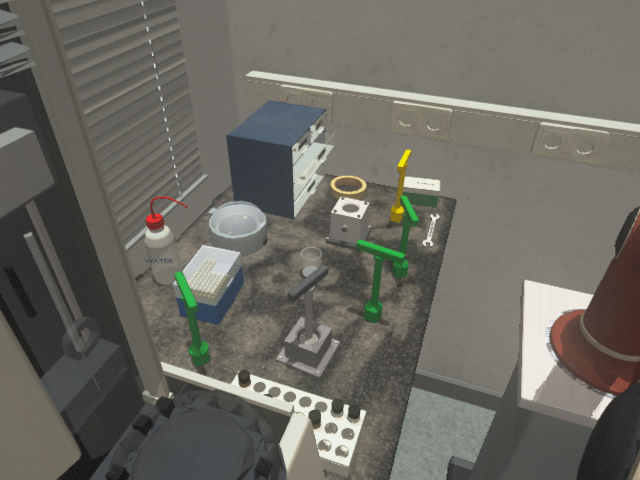

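The top view shows the steel key in its stand at (235,225), with the bar around (232,215). The pump head is at (395,258), the beaker at (331,225), and the green and yellow look-alikes stand elsewhere. The side view agrees: the steel key is at (308,300) in the grey stand, and the pump head is at (350,215).

```bash
cat > h.py <<'E'
import numpy as np,cv2
from scipy.spatial.transform import Rotation as Ro
from rig import status,vision
def rot(r): return Ro.from_euler('xyz',r).as_matrix()
def cloud(c,T=None):
    z=c["range_z"]; v,u=np.mgrid[:480,:640]
    P=np.stack([(u-c["cx"])/c["fx"]*z,(v-c["cy"])/c["fy"]*z,z],-1)
    if T is None:
        R=np.array(c["rotation"]); R=R if R.shape==(3,3) else rot(R); t=np.array(c["eye"])
    else: R,t=T[:3,:3],T[:3,3]
    return P@R.T+t
def wrist():
    s=status.read_state(); c=vision.camera("wrist")
    T=np.eye(4);T[:3,:3]=rot(s["eef_rot"]);T[:3,3]=s["position"]
    return s,c,T@np.array(c["tool_from_camera"])
def px(c,p,T=None):
    if T is None: R,t=rot(c["rotation"]),np.array(c["eye"])
    else: R,t=T[:3,:3],T[:3,3]
    q=R.T@(np.array(p)-t); return q[0]/q[2]*c["fx"]+c["cx"],q[1]/q[2]*c["fy"]+c["cy"]
def onplane(c,u,v,z,T=None):
    if T is None: R,t=rot(c["rotation"]),np.array(c["eye"])
    else: R,t=T[:3,:3],T[:3,3]
    d=R@np.array([(u-c["cx"])/c["fx"],(v-c["cy"])/c["fy"],1]); return t+d*(z-t[2])/d[2]
E
python3 - <<'E'
from h import *
import pickle
d=pickle.load(open('d0.pkl','rb'))
for n,rs in {"top":{"bench":(300,200,10,10),"key":(205,190,60,70),"pump":(365,230,60,65),"beak":(315,208,35,35)},"side":{"bench":(350,290,10,10),"key":(270,255,75,120),"pump":(320,190,60,60),"beak":(292,240,40,35)}}.items():
    c=d[n];P=cloud(c)
    for k,(x,y,w,h) in rs.items():
        Q=P[y:y+h,x:x+w].reshape(-1,3); Q=Q[np.isfinite(Q).all(1)]
        print(n,k,np.median(Q,0).round(3),np.histogram(Q[:,2],bins=np.arange(-.02,.24,.01))[0])
        for lo,hi in {"key":[(.165,.2),(.04,.055)],"pump":[(.078,.092)],"beak":[(.03,.07)],"bench":[]}[k]:
            q=Q[(Q[:,2]>lo)&(Q[:,2]<hi)]
            if len(q)>5:
                r=cv2.minAreaRect((q[:,:2]*1000).astype(np.float32)); print('  ',lo,len(q),q.mean(0).round(4),r)
    I=c["color"]; x,y,w,h=rs["key"]; cv2.imwrite(f'pics/crop_{n}.png',cv2.resize(I[y-10:y+h+10,x-20:x+w+20],None,fx=4,fy=4))
a=cv2.imread('pics/crop_top.png');b=cv2.imread('pics/crop_side.png');H=max(a.shape[0],b.shape[0])
m=np.hstack([cv2.copyMakeBorder(i,0,H-i.shape[0],0,0,0) for i in(a,b)]); m=cv2.resize(m,None,fx=.9,fy=.9);cv2.imwrite('pics/crop.png',m);print(m.shape)
E
```

```text
top bench [ 0.635  0.066 -0.   ] [ 0 53 47  0  0  0  0  0  0  0  0  0  0  0  0  0  0  0  0  0  0  0  0  0
  0]
top key [0.523 0.2   0.003] [   1 1166 1873  115   58  101  380  118    9    8    6    6    6    5
    6    4    2    1   17   55  244    0    0    0    0]
   0.165 313 [0.5213 0.1908 0.1817] ((522.8487548828125, 191.9160614013672), (91.17981719970703, 18.119815826416016), 68.03692626953125)
   0.04 493 [0.5175 0.188  0.0475] ((523.0625610351562, 191.87969970703125), (66.47490692138672, 65.13185119628906), 84.54090118408203)
top pump [ 0.559 -0.176  0.004] [   1  904 1471  264   76   75   45   89   57   78  767   55    0    0
    0    0    0    0    0    0    0    0    0    0    0]
   0.078 838 [ 0.5572 -0.1732  0.0854] ((557.8893432617188, -172.94940185546875), (71.96058654785156, 73.8404541015625), 89.24713134765625)
top beak [ 0.605 -0.013  0.002] [  0 374 607  32  37  35  38  76  20   0   0   0   0   0   0   0   0   0
   0   0   0   0   0   0   0]
   0.03 169 [ 0.5971 -0.0128  0.0499] ((595.7092895507812, -13.364578247070312), (44.09761047363281, 44.20909118652344), 80.7
[... 422 characters left out ...]
  0.04 963 [0.5308 0.176  0.0465] ((547.3693237304688, 102.2557373046875), (81.13111877441406, 273.4314270019531), 13.960819244384766)
side pump [ 0.56  -0.179  0.013] [  0 800 875 269 231 123 109 150 180 182 492   0   0   0   0   0   0   0
  26 152   0   0   0   0   0]
   0.078 530 [ 0.5577 -0.1664  0.084 ] ((558.186279296875, -169.7731170654297), (77.30549621582031, 73.2953109741211), 88.75199890136719)
side beak [ 0.602 -0.032  0.001] [  0 462 334  26  64 114 136 136   1   0   0   0   0   0   0   0   0   0
   1  20  97   0   0   0   0]
   0.03 387 [ 0.596  -0.0105  0.0456] ((595.6752319335938, -10.614599227905273), (44.632625579833984, 46.48655700683594), 0.8383443355560303)
(504, 774, 3)
```

View pics/crop.png

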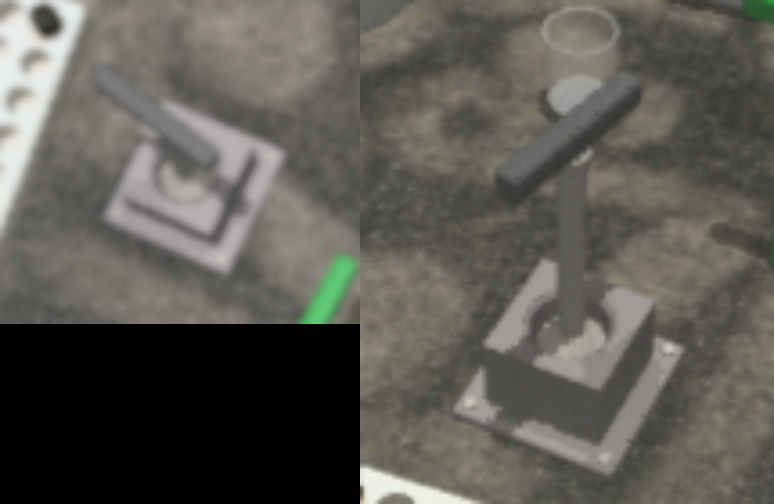

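The steel key in the grey stand, bar at top px (232,215) and side px (308,283), is the only grey key. The other T-keys, at (222,125), (273,270), (337,303) and (440,310), are green or yellow. The crop confirms that the grey one is standing in the stand, so I'm moving above it.

Request:
{"fn": "step_arm", "kwargs": {"series": [[85,[-40,-28,0],7],[85,[-80,-56,0],14],[85,[-115,-80,0],21],[85,[-150,-104,0],28],[85,[-185,-128,0],35],[85,[-220,-152,0],42],[85,[-255,-176,0],49],[85,[-290,-200,0],56],[85,[-325,-224,0],63],[85,[-360,-249,0],70],[85,[-395,-273,0],77],[85,[-420,-290,0],84]], "grip_force": 40}}

```text
time: 1.1
position: [0.5063, 0.2157, 0.2312]
eef_rot: [-3.141, 0.0, 1.349]
wrist_force: [0.9, 0.5, -0.3]
grip_width: 0.0849
grip_force: 0.0
```

```bash
python3 - <<'E'
from h import *
s,c,T=wrist(); print(s["position"],s["eef_rot"],s["joints"])
print(np.array(c["tool_from_camera"]).round(3))
P=cloud(c,T); cv2.imwrite('pics/w1.png',c["color"])
for lo,hi in((.165,.2),(.04,.055)):
    m=((P[...,2]>lo)&(P[...,2]<hi)).astype(np.uint8); q=P[m>0]
    n,l,st,ce=cv2.connectedComponentsWithStats(m)
    for i in range(1,n):
        if st[i,4]>300:
            q=P[l==i]; print(lo,st[i],q.mean(0).round(4),cv2.minAreaRect((q[:,:2]*1000).astype(np.float32)))
E
```

```text
[0.50629037 0.21572199 0.2311584 ] [-3.14090564e+00  1.24362527e-04  1.34905183e+00] [-0.71705589  0.48437153  0.41784595  1.72515786 -0.2296662   0.98119282
 -0.43501902]
[[ 0.    -0.947 -0.321  0.083]
 [ 1.     0.     0.001 -0.001]
 [-0.001 -0.321  0.947 -0.143]
 [ 0.     0.     0.     1.   ]]
0.165 [ 607    5   33   55 1121] [0.6701 0.301  0.1722] ((671.98779296875, 297.7848815917969), (11.308168411254883, 24.574384689331055), 16.091825485229492)
0.165 [ 342  217   48  151 4106] [0.5246 0.2001 0.1815] ((524.1439208984375, 195.47760009765625), (89.72870635986328, 19.776203155517578), 74.56120300292969)
0.04 [ 561  163   79  148 1438] [0.7241 0.1537 0.0469] ((722.5247802734375, 146.1577911376953), (139.02377319335938, 57.601627349853516), 66.58187866210938)
0.04 [ 312  190   76   78 2481] [0.5187 0.2052 0.0475] ((525.2276611328125, 194.6410369873047), (64.71146392822266, 64.12303161621094), 83.9083023071289)
0.04 [336 214  27  26 314] [0.5233 0.2002 0.0434] ((523.3800048828125, 197.6961212158203), (25.858369827270508, 20.82602882385254), 7.20002555847168)
0.04 [585 344  55  51 916] [ 0.7529 -0.0057  0.0475] ((753.3493041992188, -8.095834732055664), (71.83938598632812, 14.139907836914062), 42.602840423583984)
```

View pics/w1.png

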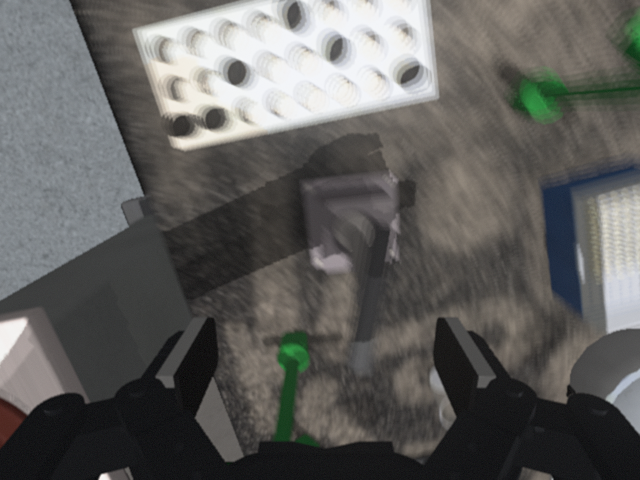

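The wrist view shows the bar from (365,220) to (380,260) and the stand at (350,220). It is blurred because the arm was still settling, so I'll finish the approach and measure again.

Request:
{"fn": "step_arm", "kwargs": {"series": [[85,[-12,14,0],6],[85,[-12,14,0],8.5],[85,[-12,14,0],8.5],[85,[-12,14,0],8.5],[85,[-12,14,0],8.5],[85,[-12,14,0],8.5]]}}

```text
time: 1.65
position: [0.5162, 0.2038, 0.2311]
eef_rot: [-3.141, -0.0, 1.209]
wrist_force: [-0.1, -0.4, -0.6]
grip_width: 0.0851
grip_force: 0.0
```

```bash
cat > m.py <<'E'
from h import *
import sys
s,c,T=wrist(); print(s["position"].round(4),s["eef_rot"].round(4),s["joints"].round(3))
P=cloud(c,T); cv2.imwrite('pics/'+sys.argv[1],c["color"])
for lo,hi in[(.165,.2),(.044,.052),(.08,.09)]:
    m=((P[...,2]>lo)&(P[...,2]<hi)).astype(np.uint8)
    n,l,st,ce=cv2.connectedComponentsWithStats(m)
    for i in range(1,n):
        if st[i,4]>400:
            q=P[l==i]; print(lo,st[i],q.mean(0).round(4),cv2.minAreaRect((q[:,:2]*1000).astype(np.float32)))
E
python3 m.py w2.png
```

```text
[0.5162 0.2038 0.2311] [-3.1407 -0.      1.2091] [-0.712  0.497  0.456  1.713 -0.254  0.991 -0.525]
0.165 [ 327  198   34  154 3999] [0.5254 0.1995 0.1819] ((524.0845336914062, 195.49533081054688), (89.57556915283203, 19.394105911254883), 71.89653015136719)
0.044 [550 103  90 166 833] [0.7266 0.1549 0.0477] ((725.0241088867188, 149.08998107910156), (143.2321319580078, 63.40323257446289), 63.383785247802734)
0.044 [ 295  174   87   87 3140] [0.5261 0.1991 0.0477] ((525.1058959960938, 194.5601806640625), (64.64877319335938, 64.11872863769531), 84.1167221069336)
0.044 [607 309  33  89 561] [ 0.7403 -0.0246  0.0482] ((740.1312255859375, -36.852779388427734), (97.87592315673828, 22.421768188476562), 72.57332611083984)
0.08 [ 576  118   64  169 7349] [0.7298 0.1455 0.0873] ((737.5510864257812, 133.97903442382812), (46.231197357177734, 125.87799072265625), 2.994138240814209)
```

Request:
{"fn": "step_arm", "kwargs": {"series": [[85,[-5.5,10.5,10],-1],[85,[-5.5,10.5,20],-1],[85,[-5.5,10.5,35],-1],[85,[-5.5,10.5,50],-1],[85,[-5.5,10.5,60],-1],[85,[-5.5,10.5,60],-1],[85,[-5.5,10.5,60],-1],[85,[-5.5,10.5,60],-1]]}}

```text
time: 2.37
position: [0.5252, 0.1941, 0.1719]
eef_rot: [3.141, -0.001, 1.224]
wrist_force: [-0.1, -0.2, -0.2]
grip_width: 0.0853
grip_force: 0.0
```

```bash
python3 m.py w3.png
```

```text
[0.5252 0.1941 0.1719] [ 3.1407e+00 -6.0000e-04  1.2240e+00] [-0.663  0.57   0.421  1.774 -0.296  0.859 -0.453]
0.165 [ 301  215   45  206 7282] [0.5261 0.2011 0.182 ] ((524.1217041015625, 195.37539672851562), (90.00086975097656, 19.204246520996094), 67.02758026123047)
0.165 [ 164  317   55   70 1161] [0.484  0.2132 0.1938] ((483.97869873046875, 211.3692626953125), (14.739850044250488, 22.82063102722168), 18.51779556274414)
0.165 [ 433  317   55   68 1122] [0.5682 0.1828 0.1938] ((566.6091918945312, 180.90972900390625), (23.05759048461914, 14.616960525512695), 34.275753021240234)
0.044 [ 582  120   58  177 1204] [0.7188 0.1472 0.0479] ((717.6596069335938, 137.78378295898438), (128.8341064453125, 36.889652252197266), 77.21064758300781)
0.044 [ 271  179  106  103 4411] [0.5276 0.2001 0.0477] ((524.969970703125, 194.54901123046875), (64.50730895996094, 64.21871185302734), 84.15992736816406)
0.08 [ 619  140   21  107 1167] [0.7142 0.1731 0.0847] ((714.1300659179688, 160.94168090820312), (69.37248992919922, 11.33841323852539), 85.503662109375)
```

View pics/w3.png

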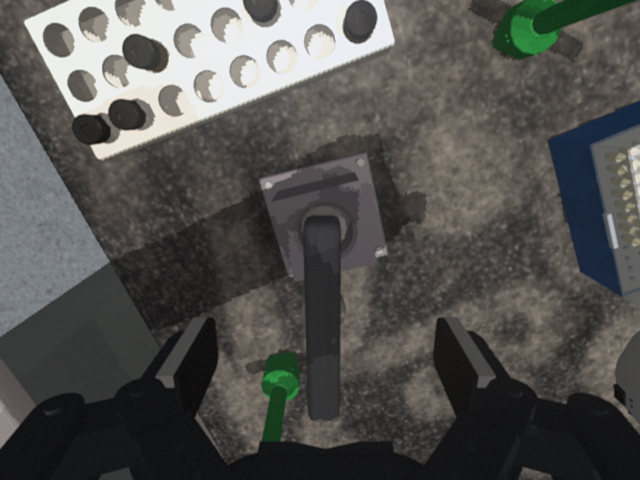

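The wrist view shows the bar running vertically at x≈323, centred between the fingers, with the stand at (325,215). I'm lowering a little and closing.

Request:
{"fn": "step_arm", "kwargs": {"series": [[85,[1,-1,3.5],0],[50,[1,-1,3.5],0],[12,[1,-1,3.5],0],[8,[1,-1,3.5],0],[8,[1,-1,3.5],0],[8,[1,-1,3.5],0],[8,[1,-1,3.5],0],[8,[1,-1,3.5],0],[8,[1,-1,3.5],0],[8,[1,-1,3.5],0]], "grip_force": 40}}

```text
time: 3.25
position: [0.5244, 0.1952, 0.168]
eef_rot: [3.141, -0.0, 1.224]
wrist_force: [0.3, 0.3, 2.2]
grip_width: 0.013
grip_force: 42.6
```

```bash
python3 -c "
from h import *
s=status.read_state();print(s)"
```

```text
{'time': 3.25, 'joints': array([-0.66355316,  0.57488202,  0.41890433,  1.77896001, -0.29878557,
        0.84999535, -0.45255625]), 'qd': array([ 1.30746514e-03,  5.53043667e-05, -9.00733266e-04,  7.68978518e-05,
        8.08257706e-04,  1.56104447e-03, -3.23587482e-04]), 'effort': array([ 5.30128920e-03, -3.92950308e+01,  4.37505350e+00, -1.32672867e+01,
        2.66453193e-02,  8.46412266e-02,  9.94328475e-04]), 'position': array([0.5244485 , 0.19521606, 0.16802348]), 'eef_rot': array([ 3.14099462e+00, -4.26508302e-04,  1.22379390e+00]), 'wrist_force': array([0.34272592, 0.28976145, 2.18409458]), 'torque': array([ 0.02489622, -0.08656317,  0.00454202]), 'grip_force': 42.577218264341354, 'grip_width': 0.01296025190010002}
```

Request:
{"fn": "step_arm", "kwargs": {"series": [[8,[0,0,-10],0],[8,[0,0,-30],0],[8,[0,0,-60],0],[8,[0,0,-100],0],[8,[0,0,-140],0],[8,[0,0,-175],0],[8,[0,0,-190],0],[8,[0,0,-190],0],[8,[0,0,-190],0]]}}

```text
time: 4.0
position: [0.5236, 0.1949, 0.3577]
eef_rot: [-3.141, 0.0, 1.224]
wrist_force: [0.9, -0.3, -3.6]
grip_width: 0.0128
grip_force: 42.0
```

```bash
python3 - <<'E'
from h import *
import pickle
d=pickle.load(open('d0.pkl','rb'))
c=d["top"];P=cloud(c)
h=cv2.cvtColor(c["color"],cv2.COLOR_BGR2HSV)
g=((h[...,0]>20)&(h[...,0]<80)&(h[...,1]>120)&(P[...,2]>.14)).astype(np.uint8)
n,l,st,ce=cv2.connectedComponentsWithStats(g)
for i in range(1,n):
    if st[i,4]>30: print(st[i],P[l==i].mean(0).round(3),P[l==i].min(0).round(3),P[l==i].max(0).round(3))
# bore: dark hole in top face
for n in("top","side"):
    c=d[n];P=cloud(c)
    m=(np.abs(P[...,2]-.085)<.006)&(np.abs(P[...,0]-.558)<.05)&(np.abs(P[...,1]+.172)<.05)
    m=m.astype(np.uint8); cs,hi=cv2.findContours(m,cv2.RETR_CCOMP,cv2.CHAIN_APPROX_NONE)
    for k,q in enumerate(cs):
        if len(q)>15:
            w=np.array([onplane(c,*p[0],.085)[:2] for p in q],np.float32)*1000
            print(n,hi[0][k][3],cv2.minAreaRect(w),cv2.fitEllipse(w))
s=status.read_state();print(s["position"],s["eef_rot"],s["wrist_force"],s["torque"],s["grip_width"])
E
```

```text
[203 115  37  23 287] [0.696 0.271 0.183] [ 0.258 -0.096  0.141] [0.736 0.305 1.406]
[260 252  23  38 259] [0.432 0.065 0.176] [0.392 0.056 0.153] [0.476 0.076 0.183]
[316 297  43  14 292] [ 0.41  -0.083  0.181] [ 0.258 -0.122  0.156] [ 0.435 -0.043  1.406]
[419 300  45  20 355] [ 0.463 -0.284  0.179] [ 0.258 -0.33   0.144] [ 0.472 -0.096  1.406]
top -1 ((557.5322265625, -172.9444580078125), (72.00143432617188, 73.05657958984375), 89.54712677001953) ((557.4652099609375, -173.13002014160156), (82.67078399658203, 84.09415435791016), 71.20195770263672)
top 0 ((557.1140747070312, -172.6183319091797), (38.79756546020508, 39.985469818115234), 62.75312042236328) ((557.1466064453125, -172.7259063720703), (39.16527557373047, 39.77293014526367), 177.03680419921875)
side -1 ((557.8567504882812, -166.1199188232422), (73.588134765625, 80.68576049804688), 0.18688678741455078) ((557.8811645507812, -166.38357543945312), (86.30644989013672, 88.25624084472656), 41.35593795776367)
side 0 ((557.6659545898438, -164.8166961669922), (39.870723724365234, 37.36761474609375), 20.753925323486328) ((556.7868041992188, -164.7628936767578), (37.68233871459961, 38.85295867919922), 117.44786834716797)
[0.52355501 0.19491213 0.35765292] [-3.14089887e+00  2.08625624e-04  1.22370619e+00] [ 0.86332105 -0.34292773 -3.60579181] [-0.0434556   0.06404119 -0.02465702] 0.012839774399522965
```

Request:
{"fn": "step_arm", "kwargs": {"series": [[8,[-20,10,0],-4],[8,[-55,26,0],-8],[8,[-91,43,0],-13],[8,[-127,60,0],-18],[8,[-163,77,0],-23],[8,[-199,94,0],-28],[8,[-235,111,0],-33],[8,[-271,128,0],-38],[8,[-305,144,0],-43],[8,[-325,154,0],-43],[8,[-332,157,0],-43],[8,[-332,157,0],-43]]}}

```text
time: 5.0
position: [0.557, -0.1733, 0.3548]
eef_rot: [-3.136, -0.002, 1.968]
wrist_force: [0.6, 0.8, -3.3]
grip_width: 0.0128
grip_force: 42.1
```

Request:
{"fn": "step_arm", "kwargs": {"series": [[8,[0,0,0],0],[8,[0,0,0],0],[8,[0,0,0],0]]}}

```text
time: 5.25
position: [0.5592, -0.1677, 0.3571]
eef_rot: [-3.141, -0.002, 1.978]
wrist_force: [0.7, 0.7, -2.1]
grip_width: 0.0127
grip_force: 42.1
```

```bash
python3 m.py w4.png
```

```text
[ 0.5592 -0.1677  0.3571] [-3.1412e+00 -2.3000e-03  1.9783e+00] [ 0.007  0.438  0.4    1.418 -0.172  1.322  0.823]
0.165 [ 180    0   38  101 2118] [ 0.419  -0.0873  0.1754] ((418.0583190917969, -88.60933685302734), (14.681513786315918, 70.16404724121094), 27.961671829223633)
0.165 [ 165  239   45   88 1488] [ 0.4667 -0.279   0.1756] ((465.75762939453125, -283.24163818359375), (90.6040267944336, 14.262948036193848), 88.71385955810547)
0.165 [ 412  290  220   81 3564] [ 0.7486 -0.2074  0.1818] ((772.9658813476562, -199.49969482421875), (198.9096221923828, 85.89088439941406), 29.926593780517578)
0.165 [   0  352  150   64 3899] [ 0.3931 -0.428   0.1849] ((390.84967041015625, -427.8922424316406), (155.5703125, 15.506975173950195), 0.7249248027801514)
0.044 [  0 302 193  70 836] [ 0.3536 -0.4793  0.048 ] ((356.9251708984375, -479.34765625), (263.7296447753906, 3.896634817123413), 0.03804118186235428)
0.08 [ 573    0   67   65 2977] [0.7475 0.0899 0.0873] ((755.1046142578125, 95.23283386230469), (75.39566802978516, 44.840919494628906), 3.808210611343384)
0.08 [ 511  131  104  101 3112] [ 0.7805 -0.0535  0.0862] ((792.5203247070312, -55.115089416503906), (107.13978576660156, 110.20575714111328), 23.948665618896484)
0.08 [ 283  152   85   70 2542] [ 0.5536 -0.1608  0.0849] ((558.8145141601562, -170.08767700195312), (72.46763610839844, 72.03407287597656), 89.54936981201172)
0.08 [   0  324  173   62 1074] [ 0.3616 -0.4794  0.085 ] ((363.1583251953125, -479.62628173828125), (221.76678466796875, 4.360842704772949), 0.030467908829450607)
```

View pics/w4.png

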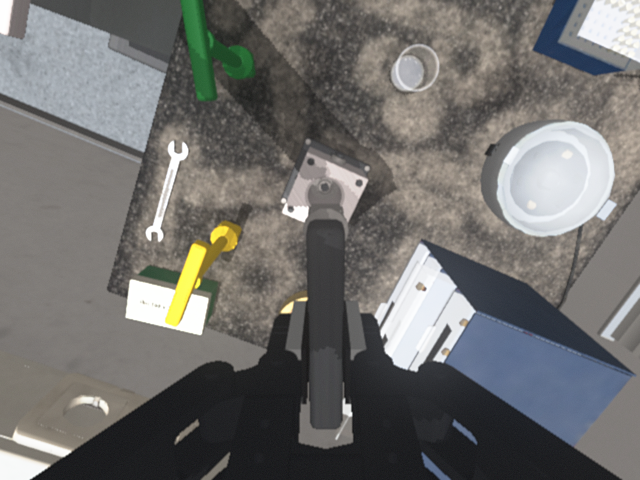

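The pump head is centred near (325,190), and the socket end hangs just over it at (325,215). The bore mouth is at (324,186), so I'll lower to just above it and check alignment.

Request:
{"fn": "step_arm", "kwargs": {"series": [[8,[-2,-1,20],0],[8,[-2,-1,50],0],[8,[-2,-1,80],0],[8,[-2,-1,92],0],[8,[-2,-1,92],0],[8,[-2,-1,92],0],[8,[-2,-1,92],0]]}}

```text
time: 5.88
position: [0.5599, -0.1725, 0.2674]
eef_rot: [3.139, 0.002, 1.975]
wrist_force: [0.7, -0.4, -3.0]
grip_width: 0.0128
grip_force: 42.1
```

```bash
python3 - <<'E'
from h import *
s,w,T=wrist(); c=vision.camera("side"); print(s["position"],s["eef_rot"],s["wrist_force"])
tc=s["position"]
P=cloud(c);Pw=cloud(w,T)
u,v=px(c,[.5588,-.1701,.105]);print(u,v)
for nm,Q in(("side",P),("wrist",Pw)):
    near=(abs(Q[...,0]-tc[0])<.035)&(abs(Q[...,1]-tc[1])<.035)
    for lo,hi in((.103,.115),(.115,.13),(.13,.145),(.145,.2),(.2,.24),(.265,.29)):
        q=Q[near&(Q[...,2]>lo)&(Q[...,2]<hi)]
        if len(q)>10: print(nm,lo,len(q),q.mean(0).round(4),q.min(0).round(4),q.max(0).round(4))
m=(np.abs(P[...,2]-.085)<.006)&(np.abs(P[...,0]-.558)<.05)&(np.abs(P[...,1]+.170)<.05)
q=P[m];print('pump side',cv2.minAreaRect((q[:,:2]*1000).astype(np.float32)))
a=c["color"][140:260,280:420]; b=w["color"][100:340,220:420]
cv2.imwrite('pics/s5.png',np.hstack([cv2.resize(a,(466,400),interpolation=2),cv2.resize(b,(333,400))]))
E
```

```text
[ 0.55994679 -0.1725397   0.26744703] [3.13905963e+00 2.20945059e-03 1.97541673e+00] [ 0.65479684 -0.39680424 -2.97332802]
350.1353461313124 199.94055501442898
side 0.103 51 [ 0.5571 -0.1624  0.1097] [ 0.5436 -0.172   0.1032] [ 0.5746 -0.1549  0.1148]
side 0.115 71 [ 0.5568 -0.1616  0.1225] [ 0.5427 -0.1767  0.1152] [ 0.5764 -0.1546  0.1294]
side 0.13 109 [ 0.558  -0.1646  0.1376] [ 0.5432 -0.1795  0.1308] [ 0.5764 -0.153   0.1447]
side 0.145 139 [ 0.5587 -0.1681  0.1727] [ 0.5527 -0.1753  0.1455] [ 0.5671 -0.1601  0.1997]
side 0.2 110 [ 0.5586 -0.1682  0.2208] [ 0.5524 -0.1747  0.2   ] [ 0.5661 -0.1632  0.2394]
side 0.265 203 [ 0.5569 -0.1648  0.2814] [ 0.5372 -0.2075  0.2664] [ 0.5791 -0.1376  0.2897]
wrist 0.103 96 [ 0.5546 -0.1602  0.1101] [ 0.5429 -0.1673  0.1049] [ 0.5681 -0.1554  0.115 ]
wrist 0.115 86 [ 0.5551 -0.1604  0.1221] [ 0.5431 -0.1682  0.1152] [ 0.5715 -0.1552  0.1299]
wrist 0.13 536 [ 0.5565 -0.1632  0.1367] [ 0.5429 -0.1854  0.1301] [ 0.5771 -0.1553  0.1423]
wrist 0.265 7635 [ 0.5578 -0.1685  0.2821] [ 0.537  -0.2075  0.2696] [ 0.5823 -0.1375  0.29  ]
pump side ((558.2048950195312, -170.04977416992188), (72.73902130126953, 77.46427154541016), 0.22113455832004547)
```

View pics/s5.png

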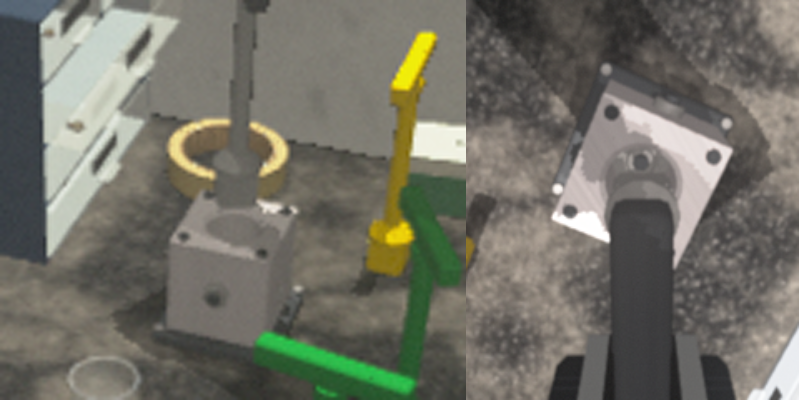

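The side view shows the socket centred over the bore: column 238 for the socket, about 237 for the bore. The wrist view shows the bore just beyond the socket at (640,165). Only small corrections are needed.

Request:
{"fn": "step_arm", "kwargs": {"series": [[8,[2.5,0,5],0],[8,[2.5,0,8],0],[8,[2.5,0,8],0],[8,[2.5,0,8],0],[8,[2.5,0,8],0],[8,[2.5,0,8],0],[8,[2.5,0,8],0]]}}

```text
time: 6.57
position: [0.5579, -0.1705, 0.2579]
eef_rot: [3.141, 0.0, 1.974]
wrist_force: [1.1, -0.3, -2.3]
grip_width: 0.0126
grip_force: 42.0
```

```bash
python3 - <<'E'
from h import *
s,w,T=wrist(); print(s["position"],s["eef_rot"],s["wrist_force"],s["torque"])
P=cloud(w,T)
m=(np.abs(P[...,2]-.085)<.005)&(np.abs(P[...,0]-.558)<.05)&(np.abs(P[...,1]+.170)<.05)
q=P[m];print('pump',cv2.minAreaRect((q[:,:2]*1000).astype(np.float32)))
# bar centre from top surface
m=(P[...,2]>.265)&(P[...,2]<.285)&(np.abs(P[...,0]-.559)<.05)&(np.abs(P[...,1]+.171)<.05)
q=P[m];print('bar',cv2.minAreaRect((q[:,:2]*1000).astype(np.float32)))
E
```

```text
[ 0.55786759 -0.17052328  0.25792759] [3.14148983e+00 2.58498341e-04 1.97419923e+00] [ 1.08325437 -0.28636156 -2.27911818] [0.03660007 0.01823705 0.0364624 ]
pump ((558.8261108398438, -170.20079040527344), (72.28668212890625, 72.30520629882812), 89.60116577148438)
bar ((555.7332153320312, -170.38156127929688), (38.88375473022461, 88.55929565429688), 7.700952053070068)
```

Request:
{"fn": "step_arm", "kwargs": {"series": [[8,[0,1,3],0],[8,[0,1,6],0],[8,[0,1,9],0],[8,[0,1,12],0],[8,[0,1,14],0],[8,[0,1,16],0],[8,[0,1,16],0]]}}

```text
time: 7.2
position: [0.5584, -0.1699, 0.2412]
eef_rot: [-3.141, -0.001, 1.974]
wrist_force: [0.7, 0.4, -2.7]
grip_width: 0.013
grip_force: 42.0
```

```bash
cat > st.py <<'E'
from h import *
s=status.read_state()
print(s["time"],s["position"].round(4),"mouth_d",round(s["position"][2]-.162-.085,4),"yaw",np.degrees(s["eef_rot"][2]).round(2),"F",s["wrist_force"].round(2),"M",s["torque"].round(3),"w",s["grip_width"],"q7",s["joints"][6].round(3))
E
python3 st.py
```

```text
7.2 [ 0.5584 -0.1699  0.2412] mouth_d -0.0058 yaw 113.12 F [ 0.68  0.38 -2.69] M [-0.031 -0.003 -0.024] w 0.012986431379074558 q7 0.863
```

Request:
{"fn": "step_arm", "kwargs": {"series": [[8,[0,0,4],0],[8,[0,0,8],0],[8,[0,0,12],0],[8,[0,0,16],0],[8,[0,0,20],0],[8,[0,0,24],0],[8,[0,0,28],0],[8,[0,0,32],0],[8,[0,0,36],0],[8,[0,0,40],0],[8,[0,0,44],0],[8,[0,0,44],0]]}}

```text
time: 8.2
position: [0.5582, -0.1698, 0.1968]
eef_rot: [-3.14, -0.001, 1.974]
wrist_force: [0.2, 0.3, -3.4]
grip_width: 0.0125
grip_force: 42.0
```

```bash
python3 st.py
```

```text
8.2 [ 0.5582 -0.1698  0.1968] mouth_d -0.0502 yaw 113.13 F [ 0.22  0.29 -3.4 ] M [-0.095 -0.042  0.001] w 0.012543457037251597 q7 0.883
```

Clean so far; now down to nut contact, gently.

Request:
{"fn": "step_arm", "kwargs": {"series": [[8,[0,0,2],0],[8,[0,0,4],0],[8,[0,0,5],0],[8,[0,0,6],0],[8,[0,0,7],0],[8,[0,0,8],0],[8,[0,0,9],0],[8,[0,0,9],0]]}}

```text
time: 8.87
position: [0.5586, -0.1699, 0.1886]
eef_rot: [-3.141, -0.0, 1.974]
wrist_force: [-1.1, 0.3, -2.3]
grip_width: 0.0128
grip_force: 42.1
```

```bash
python3 st.py
```

```text
8.8667 [ 0.5586 -0.1699  0.1886] mouth_d -0.0584 yaw 113.12 F [-1.13  0.3  -2.3 ] M [-0.058  0.015 -0.022] w 0.012829758688020198 q7 0.887
```

Request:
{"fn": "step_arm", "kwargs": {"series": [[8,[0,0,0.5],0],[8,[0,0,1],0],[8,[0,0,1.5],0],[8,[0,0,1.5],0]]}}

```text
time: 9.2
position: [0.559, -0.1702, 0.1879]
eef_rot: [3.141, 0.001, 1.974]
wrist_force: [-1.5, 0.5, -0.6]
grip_width: 0.0129
grip_force: 42.5
```

```bash
python3 st.py
```

```text
9.2 [ 0.559  -0.1702  0.1879] mouth_d -0.0591 yaw 113.12 F [-1.49  0.51 -0.58] M [0.068 0.151 0.014] w 0.012866929269372062 q7 0.888
```

Request:
{"fn": "step_arm", "kwargs": {"series": [[8,[0,0,0.5],0],[8,[0,0,1],0],[8,[0,0,1],0]]}}

```text
time: 9.45
position: [0.5593, -0.1703, 0.1875]
eef_rot: [3.14, 0.001, 1.974]
wrist_force: [-0.8, 0.5, 6.1]
grip_width: 0.0129
grip_force: 43.1
```

```bash
python3 st.py
```

```text
9.45 [ 0.5593 -0.1703  0.1875] mouth_d -0.0595 yaw 113.12 F [-0.85  0.53  6.14] M [ 0.149  0.361 -0.038] w 0.012904636046783834 q7 0.889
```

Request:
{"fn": "step_arm", "kwargs": {"series": [[8,[0,0,0],2],[8,[0,0,0],4],[8,[0,0,0],6],[8,[0,0,0],8],[8,[0,0,0],10],[8,[0,0,0],12],[8,[0,0,0],14],[8,[0,0,0],16],[8,[0,0,0],18],[8,[0,0,0],20]]}}

```text
time: 10.28
position: [0.5597, -0.1706, 0.1878]
eef_rot: [3.139, 0.001, 1.624]
wrist_force: [-0.5, -0.2, 4.8]
grip_width: 0.013
grip_force: 43.1
```

```bash
python3 st.py
```

```text
10.2833 [ 0.5597 -0.1706  0.1878] mouth_d -0.0592 yaw 93.03 F [-0.5  -0.22  4.77] M [0.035 0.21  0.062] w 0.012951542432142457 q7 0.603
```

Request:
{"fn": "step_arm", "kwargs": {"series": [[8,[0,-0.5,0.3],2],[8,[0,-0.5,0.3],4],[8,[0,-0.5,0.3],6],[8,[0,-0.5,0.3],8],[8,[0,-0.5,0.3],10],[8,[0,-0.5,0.3],12],[8,[0,-0.5,0.3],14],[8,[0,-0.5,0.3],16],[8,[0,-0.5,0.3],18],[8,[0,-0.5,0.3],20]]}}

```text
time: 11.12
position: [0.5596, -0.1709, 0.1878]
eef_rot: [3.137, 0.0, 1.275]
wrist_force: [-0.5, 0.1, 6.4]
grip_width: 0.0126
grip_force: 43.2
```

```bash
python3 st.py
```

```text
11.1167 [ 0.5596 -0.1709  0.1878] mouth_d -0.0592 yaw 73.04 F [-0.48  0.07  6.41] M [-0.01   0.16   0.058] w 0.012608769320521088 q7 0.321
```

Request:
{"fn": "step_arm", "kwargs": {"series": [[8,[0.2,-0.5,0.2],2],[8,[0.2,-0.5,0.2],4],[8,[0.2,-0.5,0.2],6],[8,[0.2,-0.5,0.2],8],[8,[0.2,-0.5,0.2],10],[8,[0.2,-0.5,0.2],12],[8,[0.2,-0.5,0.2],14],[8,[0.2,-0.5,0.2],16],[8,[0.2,-0.5,0.2],18],[8,[0.2,-0.5,0.2],20]]}}

```text
time: 11.95
position: [0.5592, -0.1709, 0.1877]
eef_rot: [3.137, -0.001, 0.926]
wrist_force: [0.9, -0.5, 6.0]
grip_width: 0.013
grip_force: 43.2
```

```bash
python3 st.py
```

```text
11.95 [ 0.5592 -0.1709  0.1877] mouth_d -0.0593 yaw 53.04 F [ 0.88 -0.53  6.01] M [-0.045  0.111  0.095] w 0.012962808399159925 q7 0.038
```

Request:
{"fn": "step_arm", "kwargs": {"series": [[8,[0.2,0,0.2],2],[8,[0.2,0,0.2],4],[8,[0.2,0,0.2],6],[8,[0.2,0,0.2],8],[8,[0.2,0,0.2],10],[8,[0.2,0,0.2],12],[8,[0.2,0,0.2],14],[8,[0.2,0,0.2],16]]}}

```text
time: 12.62
position: [0.5582, -0.1697, 0.1857]
eef_rot: [3.141, -0.0, 0.646]
wrist_force: [-0.3, -0.3, -2.6]
grip_width: 0.0126
grip_force: 42.1
```

```bash
python3 st.py
```

```text
12.6167 [ 0.5582 -0.1697  0.1857] mouth_d -0.0613 yaw 37.03 F [-0.26 -0.35 -2.59] M [-0.221 -0.17   0.026] w 0.012611419887115618 q7 -0.188
```

It dropped over the nut. Now straight down.

Request:
{"fn": "step_arm", "kwargs": {"series": [[8,[0,0,1],0],[8,[0,0,2.5],0],[8,[0,0,4],0],[8,[0,0,5.5],0],[8,[0,0,7],0],[8,[0,0,8],0],[8,[0,0,8],0]]}}

```text
time: 13.2
position: [0.5579, -0.1696, 0.1773]
eef_rot: [3.142, 0.0, 0.648]
wrist_force: [0.5, -1.7, -3.1]
grip_width: 0.0128
grip_force: 42.0
```

```bash
python3 st.py
```

```text
13.2 [ 0.5579 -0.1696  0.1773] mouth_d -0.0697 yaw 37.12 F [ 0.53 -1.66 -3.13] M [-0.335 -0.329  0.002] w 0.012769861233928669 q7 -0.179
```

Request:
{"fn": "step_arm", "kwargs": {"series": [[8,[0.2,0.8,0.7],0],[8,[0.2,0.8,1.3],0],[8,[0.2,0.8,1.3],0],[8,[0.2,0.8,1.3],0],[8,[0.2,0.8,1.3],0]]}}

```text
time: 13.62
position: [0.5584, -0.1699, 0.1762]
eef_rot: [-3.141, 0.0, 0.648]
wrist_force: [-0.4, -1.0, -3.5]
grip_width: 0.0128
grip_force: 42.0
```

```bash
python3 st.py
```

```text
13.6167 [ 0.5584 -0.1699  0.1762] mouth_d -0.0708 yaw 37.13 F [-0.36 -1.04 -3.54] M [-0.233 -0.134 -0.02 ] w 0.012828645203040522 q7 -0.178
```

Seated (mouth ≈ −0.071). Turning clockwise 36°, well short of the earliest possible stop.

Request:
{"fn": "step_arm", "kwargs": {"series": [[8,[0,0,0],3],[8,[0,0,0],6],[8,[0,0,0],9],[8,[0,0,0],12],[8,[0,0,0],15],[8,[0,0,0],18],[8,[0,0,0],21],[8,[0,0,0],24],[8,[0,0,0],27],[8,[0,0,0],30],[8,[0,0,0],33],[8,[0,0,0],36]]}}

```text
time: 14.62
position: [0.5588, -0.17, 0.1764]
eef_rot: [3.141, -0.0, 0.018]
wrist_force: [0.7, -0.7, -2.2]
grip_width: 0.0132
grip_force: 42.1
```

```bash
python3 st.py
```

```text
14.6167 [ 0.5588 -0.17    0.1764] mouth_d -0.0706 yaw 1.04 F [ 0.65 -0.71 -2.23] M [-0.317 -0.249  0.078] w 0.013155922375000238 q7 -0.687
```

Request:
{"fn": "step_arm", "kwargs": {"series": [[8,[0,0,0],1],[8,[0,0,0],2],[8,[0,0,0],3],[8,[0,0,0],3]], "grip_force": 28}}

```text
time: 14.95
position: [0.5587, -0.17, 0.1764]
eef_rot: [3.141, -0.0, -0.033]
wrist_force: [0.3, 0.0, -1.8]
grip_width: 0.0132
grip_force: 42.1
```

```bash
python3 st.py
```

```text
14.95 [ 0.5587 -0.17    0.1764] mouth_d -0.0706 yaw -1.89 F [ 0.32  0.01 -1.77] M [-0.26  -0.278  0.103] w 0.013189107329949008 q7 -0.729
```

Request:
{"fn": "step_arm", "kwargs": {"series": [[8,[0,0,0],1],[8,[0,0,0],2],[8,[0,0,0],3],[8,[0,0,0],3]]}}

```text
time: 15.28
position: [0.5587, -0.1701, 0.1764]
eef_rot: [3.141, -0.0, -0.086]
wrist_force: [0.8, -0.9, -2.5]
grip_width: 0.0129
grip_force: 42.2
```

```bash
python3 st.py
```

```text
15.2833 [ 0.5587 -0.1701  0.1764] mouth_d -0.0706 yaw -4.93 F [ 0.83 -0.92 -2.45] M [-0.301 -0.268  0.107] w 0.01293787058893627 q7 -0.772
```

Request:
{"fn": "step_arm", "kwargs": {"series": [[18,[0,0,0],0],[18,[0,0,0],0],[18,[0,0,0],0],[8,[0,0,0],0],[8,[0,0,0],0],[8,[0,0,0],0],[8,[0,0,0],0]], "grip_force": 22}}

```text
time: 15.87
position: [0.5586, -0.1702, 0.1766]
eef_rot: [3.141, -0.0, -0.085]
wrist_force: [-0.4, 0.5, 1.4]
grip_width: 0.0132
grip_force: 24.3
```

Request:
{"fn": "step_arm", "kwargs": {"series": [[8,[0,0,0],1],[8,[0,0,0],2],[8,[0,0,0],2]]}}

```text
time: 16.12
position: [0.5587, -0.1702, 0.1766]
eef_rot: [3.141, -0.0, -0.121]
wrist_force: [-1.2, -0.0, 2.3]
grip_width: 0.0132
grip_force: 24.5
```

```bash
python3 st.py
```

```text
16.1167 [ 0.5587 -0.1702  0.1766] mouth_d -0.0704 yaw -6.93 F [-1.18 -0.05  2.33] M [-0.028  0.109  0.09 ] w 0.013225433215242187 q7 -0.8
```

Request:
{"fn": "step_arm", "kwargs": {"series": [[8,[0,0,0],0.5],[8,[0,0,0],1],[8,[0,0,0],1.5],[8,[0,0,0],2],[8,[0,0,0],2]]}}

```text
time: 16.53
position: [0.5587, -0.1702, 0.1766]
eef_rot: [3.141, -0.0, -0.155]
wrist_force: [-0.9, -1.0, 3.6]
grip_width: 0.013
grip_force: 24.7
```

```bash
python3 st.py
```

```text
16.5333 [ 0.5587 -0.1702  0.1766] mouth_d -0.0704 yaw -8.91 F [-0.9  -0.95  3.62] M [0.014 0.103 0.102] w 0.012967203783145401 q7 -0.829
```

Request:
{"fn": "step_arm", "kwargs": {"series": [[8,[0,0,0],0.5],[8,[0,0,0],1],[8,[0,0,0],1.5],[8,[0,0,0],2],[8,[0,0,0],2]]}}

```text
time: 16.95
position: [0.5587, -0.1702, 0.1765]
eef_rot: [3.141, -0.0, -0.191]
wrist_force: [-0.6, -0.4, 5.5]
grip_width: 0.0135
grip_force: 24.8
```

```bash
python3 st.py
```

```text
16.95 [ 0.5587 -0.1702  0.1765] mouth_d -0.0705 yaw -10.92 F [-0.57 -0.42  5.45] M [-0.045  0.193  0.143] w 0.013528128636617441 q7 -0.857
```

Request:
{"fn": "step_arm", "kwargs": {"series": [[8,[0,0,-0.4],0.5],[8,[0,0,-0.7],1],[8,[0,0,-0.7],1.5],[8,[0,0,-0.7],1.5]]}}

```text
time: 17.28
position: [0.5585, -0.1699, 0.1766]
eef_rot: [3.141, 0.001, -0.217]
wrist_force: [0.6, -0.3, 1.6]
grip_width: 0.0135
grip_force: 24.3
```

```bash
python3 st.py
```

```text
17.2833 [ 0.5585 -0.1699  0.1766] mouth_d -0.0704 yaw -12.41 F [ 0.62 -0.3   1.61] M [-0.119 -0.005  0.169] w 0.013504356070311117 q7 -0.879
```

Request:
{"fn": "step_arm", "kwargs": {"series": [[8,[0,0,0],0.5],[8,[0,0,0],1],[8,[0,0,0],1],[8,[0,0,0],1]]}}

```text
time: 17.62
position: [0.5584, -0.1698, 0.1766]
eef_rot: [-3.142, 0.001, -0.234]
wrist_force: [-0.2, -0.5, -1.2]
grip_width: 0.013
grip_force: 24.1
```

```bash
python3 - <<'E'
import st
from h import *
s,w,T=wrist(); P=cloud(w,T)
m=(P[...,2]>.186)&(P[...,2]<.2)&(np.abs(P[...,0]-.559)<.055)&(np.abs(P[...,1]+.17)<.055)
q=P[m]; print(len(q),cv2.minAreaRect((q[:,:2]*1000).astype(np.float32)))
v,u=np.nonzero(m); cv2.imwrite('pics/w6.png',w["color"][v.min()-20:v.max()+20,u.min()-60:u.max()+60])
# bar edges in image, free part
q=q[:,:2];g=cv2.Canny(w["color"],40,100)
c=q.mean(0);print(c,np.degrees(np.arctan2(*np.linalg.svd(q-c,full_matrices=False)[2][0][::-1])))
E
```

```text
17.6167 [ 0.5584 -0.1698  0.1766] mouth_d -0.0704 yaw -13.39 F [-0.23 -0.48 -1.17] M [-0.187 -0.076  0.101] w 0.013015389752795021 q7 -0.893
8594 ((559.2318115234375, -171.7032470703125), (88.38542938232422, 39.10517120361328), 2.676034688949585)
[ 0.56456738 -0.17138009] 167.10675662821248
```

Request:
{"fn": "step_arm", "kwargs": {"series": [[8,[0,0,0],0.5],[8,[0,0,0],1],[8,[0,0,0],1.5],[8,[0,0,0],2],[8,[0,0,0],2]]}}

```text
time: 18.08
position: [0.5584, -0.1698, 0.1766]
eef_rot: [-3.142, 0.001, -0.269]
wrist_force: [-0.1, 0.2, -3.1]
grip_width: 0.0137
grip_force: 23.8
```

```bash
python3 st.py
```

```text
18.0833 [ 0.5584 -0.1698  0.1766] mouth_d -0.0704 yaw -15.41 F [-0.13  0.19 -3.07] M [-0.088 -0.036  0.099] w 0.013684203664378369 q7 -0.922
```

Request:
{"fn": "step_arm", "kwargs": {"series": [[8,[0,0,0],0.5],[8,[0,0,0],1],[8,[0,0,0],1.5],[8,[0,0,0],2],[8,[0,0,0],2]]}}

```text
time: 18.5
position: [0.5584, -0.1698, 0.1767]
eef_rot: [-3.142, 0.001, -0.304]
wrist_force: [0.4, -0.4, -4.8]
grip_width: 0.0133
grip_force: 23.6
```

```bash
python3 st.py
```

```text
18.5 [ 0.5584 -0.1698  0.1767] mouth_d -0.0703 yaw -17.41 F [ 0.37 -0.43 -4.76] M [-0.079 -0.068  0.112] w 0.013295932218366675 q7 -0.951
```

Request:
{"fn": "step_arm", "kwargs": {"series": [[8,[0,0,0.3],0.5],[8,[0,0,0.3],1],[8,[0,0,0.3],1.5],[8,[0,0,0.3],2],[8,[0,0,0.3],2]]}}

```text
time: 18.92
position: [0.5585, -0.17, 0.1767]
eef_rot: [-3.142, 0.0, -0.339]
wrist_force: [0.3, -0.2, -4.1]
grip_width: 0.0136
grip_force: 23.6
```

```bash
python3 st.py
```

```text
18.9167 [ 0.5585 -0.17    0.1767] mouth_d -0.0703 yaw -19.41 F [ 0.29 -0.18 -4.06] M [0.008 0.03  0.079] w 0.013564691184249918 q7 -0.979
```

Request:
{"fn": "step_arm", "kwargs": {"series": [[8,[0,0,0],0.5],[8,[0,0,0],1],[8,[0,0,0],1.5],[8,[0,0,0],2],[8,[0,0,0],2]]}}

```text
time: 19.33
position: [0.5585, -0.17, 0.1767]
eef_rot: [3.142, 0.0, -0.374]
wrist_force: [-0.1, -0.4, -3.0]
grip_width: 0.0134
grip_force: 23.6
```

```bash
python3 st.py
```

```text
19.3333 [ 0.5585 -0.17    0.1767] mouth_d -0.0703 yaw -21.41 F [-0.15 -0.39 -3.03] M [0.01  0.015 0.055] w 0.013439488550027072 q7 -1.008
```

```bash
cat > ba.py <<'E'
import st
from h import *
s,w,T=wrist(); P=cloud(w,T)
t=s["position"]
m=(P[...,2]>t[2]+.008)&(P[...,2]<t[2]+.024)&(np.hypot(P[...,0]-t[0],P[...,1]-t[1])<.055)
a=T[:3,:3]; y=np.radians(np.degrees(s["eef_rot"][2])); ex=np.array([np.cos(y),np.sin(y)]);ey=np.array([np.sin(y),-np.cos(y)])
d=P[m][:,:2]-t[:2]; X,Y=d@ex,d@ey
k=(X>.015)&(abs(Y)<.02); X,Y=X[k],Y[k]
print("bar rel deg (cw+)",np.degrees(np.arctan(np.polyfit(X,Y,1)[0])).round(2),"Y mean mm",(Y.mean()*1e3).round(1),k.sum())
E
python3 ba.py
```

```text
19.3333 [ 0.5585 -0.17    0.1767] mouth_d -0.0703 yaw -21.41 F [-0.15 -0.39 -3.03] M [0.01  0.015 0.055] w 0.013439488550027072 q7 -1.008
bar rel deg (cw+) -0.56 Y mean mm -0.1 3045
```

Request:
{"fn": "step_arm", "kwargs": {"series": [[8,[0,0,0],0.5],[8,[0,0,0],1],[8,[0,0,0],1.5],[8,[0,0,0],2],[8,[0,0,0],2]]}}

```text
time: 19.8
position: [0.5585, -0.17, 0.1767]
eef_rot: [3.142, 0.0, -0.409]
wrist_force: [0.3, -0.3, -4.1]
grip_width: 0.013
grip_force: 23.6
```

```bash
python3 ba.py
```

```text
19.8 [ 0.5585 -0.17    0.1767] mouth_d -0.0703 yaw -23.41 F [ 0.28 -0.29 -4.13] M [ 0.006 -0.037  0.083] w 0.013006875808060078 q7 -1.037
bar rel deg (cw+) -0.57 Y mean mm -0.1 3053
```

Bar and gripper stay aligned, and the torque is still only drag.

Request:
{"fn": "step_arm", "kwargs": {"series": [[8,[0,0,0],0.5],[8,[0,0,0],1],[8,[0,0,0],1.5],[8,[0,0,0],2],[8,[0,0,0],2]]}}

```text
time: 20.27
position: [0.5586, -0.17, 0.1767]
eef_rot: [3.142, 0.0, -0.443]
wrist_force: [0.6, 0.0, -4.7]
grip_width: 0.0129
grip_force: 23.6
```

```bash
python3 st.py
```

```text
20.2667 [ 0.5586 -0.17    0.1767] mouth_d -0.0703 yaw -25.41 F [ 0.6   0.03 -4.74] M [-0.009 -0.031  0.102] w 0.012910295699594704 q7 -1.065
```

Request:
{"fn": "step_arm", "kwargs": {"series": [[8,[0,0,0],0.5],[8,[0,0,0],1],[8,[0,0,0],1.5],[8,[0,0,0],2],[8,[0,0,0],2]]}}

```text
time: 20.68
position: [0.5586, -0.17, 0.1767]
eef_rot: [3.142, 0.0, -0.478]
wrist_force: [0.8, 0.1, -4.7]
grip_width: 0.0133
grip_force: 23.5
```

```bash
python3 ba.py
```

```text
20.6833 [ 0.5586 -0.17    0.1767] mouth_d -0.0703 yaw -27.41 F [ 0.82  0.14 -4.69] M [ 0.033 -0.028  0.12 ] w 0.013290278159852755 q7 -1.094
bar rel deg (cw+) -0.41 Y mean mm -0.0 3056
```

Request:
{"fn": "step_arm", "kwargs": {"series": [[8,[0,0,0.2],0.5],[8,[0,0,0.2],1],[8,[0,0,0.2],1.5],[8,[0,0,0.2],2],[8,[0,0,0.2],2]]}}

```text
time: 21.15
position: [0.5587, -0.1701, 0.1766]
eef_rot: [3.141, -0.0, -0.513]
wrist_force: [-0.3, 1.0, -2.9]
grip_width: 0.0132
grip_force: 23.9
```

```bash
python3 st.py
```

```text
21.15 [ 0.5587 -0.1701  0.1766] mouth_d -0.0704 yaw -29.39 F [-0.3   1.02 -2.85] M [ 0.052 -0.087  0.181] w 0.013225694395102962 q7 -1.123
```

Request:
{"fn": "step_arm", "kwargs": {"series": [[8,[0,0,0],0.5],[8,[0,0,0],1],[8,[0,0,0],1.5],[8,[0,0,0],1.5]]}}

```text
time: 21.48
position: [0.5587, -0.1701, 0.1767]
eef_rot: [3.141, -0.0, -0.539]
wrist_force: [0.7, -0.6, -2.8]
grip_width: 0.0133
grip_force: 25.7
```

```bash
python3 ba.py
```

```text
21.4833 [ 0.5587 -0.1701  0.1767] mouth_d -0.0703 yaw -30.87 F [ 0.66 -0.65 -2.84] M [-0.001 -0.076  0.334] w 0.013293865622054523 q7 -1.144
bar rel deg (cw+) -1.15 Y mean mm -0.3 3051
```

Request:
{"fn": "step_arm", "kwargs": {"series": [[8,[0,0,0],0.2],[8,[0,0,0],0.2],[8,[0,0,0],0.2],[8,[0,0,0],0.2]]}}

```text
time: 21.87
position: [0.5586, -0.1701, 0.1766]
eef_rot: [3.142, -0.0, -0.542]
wrist_force: [0.5, 0.6, -1.7]
grip_width: 0.0135
grip_force: 26.3
```

```bash
python3 ba.py
```

```text
21.8667 [ 0.5586 -0.1701  0.1766] mouth_d -0.0704 yaw -31.07 F [ 0.55  0.56 -1.71] M [-0.008 -0.078  0.442] w 0.013459535325429307 q7 -1.147
bar rel deg (cw+) -0.88 Y mean mm -0.4 3049
```

The nut is tight: torque climbed to 0.44 N m with no further rotation. I'll relax the twist, re-grip more firmly and draw the key up.

Request:
{"fn": "step_arm", "kwargs": {"series": [[8,[0,0,0],-1],[8,[0,0,0],-2],[18,[0,0,0],-2],[18,[0,0,0],-2],[18,[0,0,0],-2],[8,[0,0,0],-2],[8,[0,0,0],-2],[8,[0,0,0],-2],[8,[0,0,0],-2],[8,[0,0,0],-2]], "grip_force": 45}}

```text
time: 22.75
position: [0.5587, -0.1704, 0.177]
eef_rot: [3.141, -0.001, -0.508]
wrist_force: [-0.7, -0.2, 3.4]
grip_width: 0.0128
grip_force: 45.7
```

Request:
{"fn": "step_arm", "kwargs": {"series": [[8,[0,0,-2],0],[8,[0,0,-5],0],[8,[0,0,-8],0],[8,[0,0,-11],0],[8,[0,0,-14],0],[8,[0,0,-14],0]]}}

```text
time: 23.25
position: [0.5587, -0.17, 0.1914]
eef_rot: [-3.141, -0.0, -0.508]
wrist_force: [-0.3, -0.2, -1.8]
grip_width: 0.0129
grip_force: 45.0
```

```bash
python3 ba.py
```

```text
23.25 [ 0.5587 -0.17    0.1914] mouth_d -0.0556 yaw -29.09 F [-0.31 -0.21 -1.81] M [0.015 0.041 0.017] w 0.012873163795200262 q7 -1.132
bar rel deg (cw+) -0.24 Y mean mm 0.1 3011
```

Request:
{"fn": "step_arm", "kwargs": {"series": [[8,[0,0,-8],0],[8,[0,0,-16],0],[8,[0,0,-24],0],[8,[0,0,-32],0],[8,[0,0,-40],0],[8,[0,0,-48],0],[8,[0,0,-56],0],[8,[0,0,-75],0],[8,[0,0,-105],0],[8,[0,0,-140],0],[8,[0,0,-165],0],[8,[0,0,-165],0]]}}

```text
time: 24.3
position: [0.5598, -0.1729, 0.3622]
eef_rot: [3.141, -0.012, -0.508]
wrist_force: [0.1, -1.4, -1.2]
grip_width: 0.0126
grip_force: 45.0
```

Request:
{"fn": "step_arm", "kwargs": {"series": [[8,[0,0,0],-7],[8,[0,0,0],-7],[8,[0,0,0],-7]]}}

```text
time: 24.55
position: [0.5582, -0.1697, 0.3551]
eef_rot: [-3.141, 0.001, -0.388]
wrist_force: [0.2, 1.0, -3.0]
grip_width: 0.0127
grip_force: 45.0
```

```bash
python3 ba.py
```

```text
24.55 [ 0.5582 -0.1697  0.3551] mouth_d 0.1081 yaw -22.23 F [ 0.2   1.   -3.01] M [-0.039 -0.001 -0.047] w 0.012695464414957603 q7 -1.178
bar rel deg (cw+) -0.09 Y mean mm 0.0 3019
```

Request:
{"fn": "step_arm", "kwargs": {"series": [[8,[-9,-18,0],-5],[8,[-26,-50,0],-10],[8,[-43,-83,0],-16],[8,[-60,-116,0],-22],[8,[-77,-149,0],-28],[8,[-94,-182,0],-34],[8,[-111,-215,0],-40],[8,[-128,-248,0],-46],[8,[-145,-280,0],-52],[8,[-160,-308,0],-57],[8,[-169,-325,0],-60],[8,[-169,-325,0],-60]]}}

```text
time: 25.6
position: [0.5229, 0.2014, 0.3539]
eef_rot: [-3.138, 0.001, 0.672]
wrist_force: [-0.1, 0.2, -3.0]
grip_width: 0.0128
grip_force: 44.9
```

Request:
{"fn": "step_arm", "kwargs": {"series": [[8,[0,0,20],0],[8,[0,0,50],0],[8,[0,0,75],0],[8,[0,0,85],0],[8,[0,0,85],0],[8,[0,0,85],0],[8,[0,0,85],0]]}}

```text
time: 26.18
position: [0.5255, 0.1939, 0.2722]
eef_rot: [3.14, -0.003, 0.66]
wrist_force: [0.8, -0.3, -2.2]
grip_width: 0.0127
grip_force: 44.9
```

```bash
python3 ba.py; python3 m.py w7.png | grep ^0.044
```

```text
26.1833 [0.5255 0.1939 0.2722] mouth_d 0.0252 yaw 37.84 F [ 0.78 -0.33 -2.24] M [ 0.03  -0.047  0.039] w 0.012723360816583614 q7 -0.85
bar rel deg (cw+) -0.1 Y mean mm -0.5 3027
0.044 [ 79   0  67 112 635] [0.5152 0.4204 0.048 ] ((513.314697265625, 420.6095886230469), (112.4304428100586, 2.455704689025879), 0.38600701093673706)
0.044 [ 279  156   92   70 2137] [0.5338 0.2012 0.0477] ((525.19580078125, 194.3355712890625), (64.26091766357422, 64.65331268310547), 83.98514556884766)
```

View pics/w7.png

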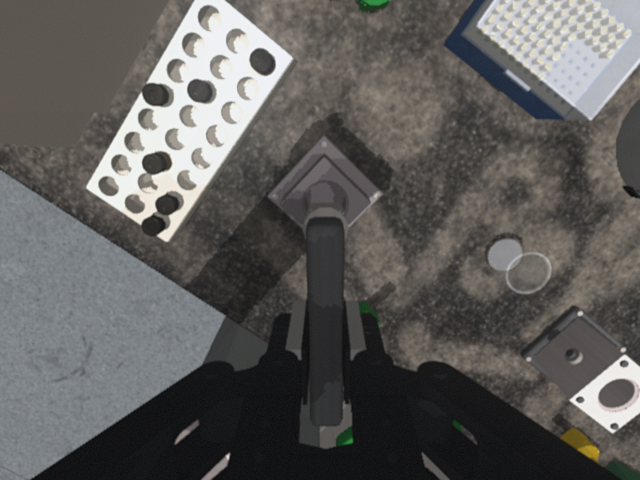

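The key hangs over the stand at (325,190), aligned to within about 1 mm. Lowering.

Request:
{"fn": "step_arm", "kwargs": {"series": [[8,[0,0,15],0],[8,[0,0,30],0],[8,[0,0,45],0],[8,[0,0,53],0],[8,[0,0,53],0],[8,[0,0,53],0],[8,[0,0,53],0]]}}

```text
time: 26.87
position: [0.5251, 0.1946, 0.2188]
eef_rot: [3.14, -0.002, 0.662]
wrist_force: [0.1, -0.5, -2.9]
grip_width: 0.0129
grip_force: 44.9
```

```bash
python3 st.py
```

```text
26.8667 [0.5251 0.1946 0.2188] mouth_d -0.0282 yaw 37.92 F [ 0.07 -0.53 -2.93] M [ 0.008 -0.035  0.041] w 0.01294743304236509 q7 -0.802
```

Spot on. Down to 2 mm above the floor.

Request:
{"fn": "step_arm", "kwargs": {"series": [[8,[0,0,5],0],[8,[0,0,10],0],[8,[0,0,15],0],[8,[0,0,20],0],[8,[0,0,25],0],[8,[0,0,30],0],[8,[0,0,35],0],[8,[0,0,40],0],[8,[0,0,44],0],[8,[0,0,47.5],0],[8,[0,0,48],0],[8,[0,0,48],0]]}}

```text
time: 27.87
position: [0.5241, 0.1946, 0.1694]
eef_rot: [3.142, 0.0, 0.662]
wrist_force: [1.1, -0.4, -2.9]
grip_width: 0.0129
grip_force: 44.9
```

```bash
python3 st.py
```

```text
27.8667 [0.5241 0.1946 0.1694] mouth_d -0.0776 yaw 37.92 F [ 1.12 -0.43 -2.9 ] M [-0.035  0.033  0.006] w 0.012920121672539866 q7 -0.753
```

Request:
{"fn": "step_arm", "kwargs": {"series": [[8,[0.5,0.5,0.7],0],[8,[0.5,0.5,1.3],0],[8,[0.5,0.5,1.7],0],[8,[0.5,0.5,1.7],0]]}}

```text
time: 28.2
position: [0.5254, 0.1945, 0.169]
eef_rot: [3.141, -0.002, 0.662]
wrist_force: [-0.8, -0.3, 5.7]
grip_width: 0.0126
grip_force: 45.9
```

```bash
python3 ba.py
```

```text
28.2 [0.5254 0.1945 0.169 ] mouth_d -0.078 yaw 37.92 F [-0.85 -0.25  5.69] M [ 0.044  0.407 -0.033] w 0.012592089355172227 q7 -0.751
bar rel deg (cw+) -0.12 Y mean mm -0.5 3027
```

Request:
{"fn": "step_arm", "kwargs": {"series": [[8,[0,0,-0.7],0],[8,[0,0,-0.7],0],[17,[0,0,-0.7],0],[22,[0,0,-0.7],0],[30,[0,0,-0.7],0],[45,[0,0,-0.7],0],[70,[0,0,-0.7],0],[85,[0,0,-0.7],0],[85,[0,0,-0.7],0],[85,[0,0,-0.7],0]]}}

```text
time: 29.08
position: [0.5248, 0.1945, 0.1685]
eef_rot: [3.141, 0.0, 0.662]
wrist_force: [-0.8, 0.3, -0.0]
grip_width: 0.0848
grip_force: 0.0
```

Request:
{"fn": "step_arm", "kwargs": {"series": [[85,[0,0,-8],0],[85,[0,0,-25],0],[85,[0,0,-55],0],[85,[0,0,-90],0],[85,[0,0,-110],0],[85,[0,0,-110],0],[85,[0,0,-110],0],[85,[0,0,-110],0]]}}

```text
time: 29.75
position: [0.5241, 0.1947, 0.278]
eef_rot: [-3.141, 0.001, 0.662]
wrist_force: [-0.5, 0.1, -0.9]
grip_width: 0.085
grip_force: 0.0
```

```bash
python3 - <<'E'
import st
from h import *
s,w,T=wrist();c=vision.camera("side")
for P in(cloud(w,T),cloud(c)):
    m=(P[...,2]>.165)&(P[...,2]<.2)&(np.abs(P[...,0]-.525)<.055)&(np.abs(P[...,1]-.195)<.055)
    q=P[m];print(q.mean(0).round(4),np.percentile(q[:,2],[5,50,95]).round(4),cv2.minAreaRect((q[:,:2]*1000).astype(np.float32)))
cv2.imwrite('pics/f.png',np.hstack([cv2.resize(c["color"][230:390,230:390],(400,400)),cv2.resize(w["color"][80:480,120:520],(400,400))]))
E
```

```text
29.75 [0.5241 0.1947 0.278 ] mouth_d 0.031 yaw 37.93 F [-0.47  0.06 -0.9 ] M [-0.03   0.059 -0.004] w 0.0849693666484255 q7 -0.855
[0.5286 0.1976 0.1819] [0.1795 0.1826 0.1838] ((525.7841186523438, 195.4028778076172), (89.43881225585938, 18.8585262298584), 37.38359451293945)
[0.5237 0.199  0.1782] [0.1683 0.1803 0.1835] ((523.9640502929688, 196.17947387695312), (89.85887145996094, 19.13368034362793), 36.441932678222656)
```

View pics/f.png

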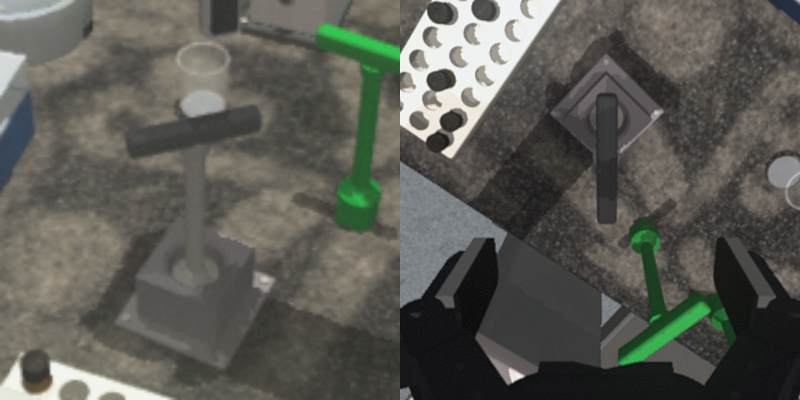

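The key stands upright and fully down in its stand, with its bar top at 0.183 m as at the start. The gripper is clear and the beaker is where it was.

```bash
python3 -c "
from rig import manip
print(manip.finish_job())"
```

```text
the job is handed in; nothing more can be done
None
```

The nut was turned clockwise until it came up hard against its stop, the key is back upright and fully down in its stand and released, the beaker was not touched, and the job is handed in; no verdict was returned.

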